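# Seat a printing block on its register pin and hold the press

## Robot

A 6-joint arm with a two-finger parallel gripper is mounted at the origin on the work surface. World frame = base frame: x ahead of the robot, y to its left, z up, the work surface at z = 0. Lengths are in m, angles in rad, forces in N, time in s.
With the tool pointing down it reaches from about 0.375 to 0.9 m from the base axis. Payload 3.1 kg.
Tool frame: the origin (TCP) lies midway between the tips of the shut fingers; the grasp point (between the pads) lies 19 mm behind it; x points along the fingers, z is the direction in which the jaws open and shut, and the axes are right-handed (so a half turn about x gives the same grasp; the last joint's range is limited). The gripper opens to 85 mm and grips with 20 to 120 N. Pads are 22 mm wide; open, the fingers measure 114 mm over their backs; the gripper's body (76 mm by 85 mm) begins 54 mm behind the grasp point. The pads swing forward as they close: fully open they stand 13 mm farther back than shut.
Start: joints at [-1.45, 0.527, 1.433, -0, 1.181, -0.178], TCP at [0.184, -0.597, 0.231] pointing down, gripper open.
Joint ranges: [-3.08, 3.08], [-0.75, 2.2], [0.22, 2.44], [-1.43, 4.57], [0, 2.65], [-2.85, 2.85]. Speed limits (rad/s): [2.79, 2.79, 3.14, 3.14, 3.14, 3.14].

## Interface

Orientations are given as a unit quaternion [x, y, z, w].
In Python, from station import status, snapshot, camera_params, ticket gives the robot as it stands.
- The arm moves only by the tool arm_command, never from a script. Its argument "series" is a list that holds one entry, the list of rows, each a list of 4 numbers: the shift along the tool's x, y, z in mm, then the turn about the tool's x in rad. A call has 1 to 10 rows; each row shifts and turns the commanded pose from where the row before left it, along the tool's axes as they then stand; what a row does not reach is not made up. A row lasts 1/10 s, in which the tool goes at most 50 mm and 8.59 degrees, less where a joint would pass 70% of its speed; a pose out of reach is approached as far as the arm can. A call is refused whole if a number of a shift passes 50 or a number of a turn 0.15, either way. A call with a gripper value outside its range is refused whole. "jaw" is the opening in per cent of the stroke, from 0 (shut) to 100 (fully open), set as the call begins (left out, the last holds). The fingers move at their own pace and stop on an object; "force" is the grip in N (left out, the last holds). Time passes only in rows, so rows that do not move let the fingers close. It gives the time, the measured TCP pose, the force and the opening at its end, in the units of the state.
- status.sense(): the state, without advancing time (a new reading comes with each control period).
- snapshot(name): name is "side" or "top"; returns the picture (400x640x3 uint8, red, green, blue); there is no depth.
- camera_params(name): a dict with "fovy" (degrees; the focal length in pixels is half the picture's height over the tangent of half this angle, whatever the lens; pixels are square), "cx", "cy" (the principal point, pixels), "extrinsics" (4x4, takes a point from camera to world coordinates). Camera axes: x right, y down, z forward; pixel columns grow to the right and rows downward; lengths in m; the calibration is good to about 2 mm. A picture is of the moment at which its call begins. camera_params takes no time and is no camera call.
- ticket.sign_off(): hands the job in, once; it reports no verdict.
The state is a dict: "t": time; "q": joint angles; "qd": joint speeds; "tau": joint torques, N m; "tcp_pos": TCP position; "tool_rot": TCP orientation; "force": force on the tool from outside, world axes, zero at the start; "ft_torque": the same for the moment, N m; "finger_gap": opening from 0.0 (shut) to 1.0 (fully open).
Only numpy, scipy, OpenCV 4.12 (cv2) and the standard library are available. Lean on these libraries where they do the work, as an engineer would, in place of code of your own. Each camera call takes 0.05 s, during which the arm holds its last target. There are 200 camera calls.

## Task

Lift the wooden printing block by its handle off the freely spinning inking turntable and bring it, face down and square with the sprung printing bed, over the bed's centre slot; slide it along the slot until the hole in its underside drops over the locating pin that the block hides. Then press it down until the sprung bed is fully down at its stop, and finish while still holding the block pressed there with the gripper. Leave the ink bottle and the jar where they stand.

Things in the scene. Friction and masses are not known exactly. Their poses are not given: they have to be found in the camera images.
- handle (a point): Centre of the printing block's grip bar (60 mm along x, 26 wide along y, 32 high), on the middle of the block's top. Block: light wood, 70 (x) by 110 (y) by 28 mm, face down, z up, about 0.25 kg, same after half a turn. This point is 44 mm above the block's underside, 16 above its top face, 16 below the bar's top. It starts on the turntable, often off-centre.
- hole (a point): Mouth of the blind round hole in the centre of the block's underside, 44 mm straight below the handle point: 12 mm in diameter, 21 mm deep, with a 1.5 mm chamfer all round. Axes as the block's.
- wheel_top (a point): Centre of the top face of the inking turntable: a metal disc 180 mm in diameter, its top 55 mm above the table, which spins freely about its vertical axis at a touch; its foot is fixed to the table, at a place that varies.
- bed_top (a point): Centre of the top face of the sprung printing bed's plywood plate, 120 (x) by 190 mm (y), paper on it, 32 mm above the table at rest, z up; it moves down with the plate. The bed's base (150 by 230 mm) is fixed to the table; its place and yaw vary. The block should lie with its x along this x, its y along this y, either way round. A block off the pin rides 8 mm higher than one dropped on.
- slot (a point): Middle of the slot along the bed's centre line (its y axis), at the height of the pin's tip, 40 mm above the table. A fixed steel pin, 10 mm in diameter, its top 7 mm tapering to 4 mm, stands in the slot 8 mm proud of the plate at rest, anywhere from y = -18 to +18 mm of here (x = 0). Where is not given: see or feel it. Axes as the bed's.
- platen (a joint): How far the plate of the printing bed is pressed down, m: 0 at rest, 0.008 at its stop. The spring carries the block's own weight without moving (about 4.5 N to start moving, 14 N at the stop, the weight of the block included); the pin does not move with it.
- ink_mid (a point): Bystander: white ink bottle, 48 mm in diameter, 110 mm high; point half-way up.
- jar_mid (a point): Bystander: open white ceramic jar, 68 mm in diameter at the rim, 85 mm high; point half-way up.

How it is judged:
On the way, in this order (a step that is already met when the one before it is completed fails the run):
1. the block is lifted clear of the turntable (z of handle in the frame of wheel_top above 0.064 m and contact force between block and turntable below 0.05 N), for 0.1 s.
2. the block has dropped over the pin, square with the bed, and lies flat on its plate (z of handle in the frame of bed_top between 0.04 and 0.0465 m and x of handle in the frame of bed_top between -0.008 and 0.008 m and y of handle in the frame of bed_top between -0.026 and 0.026 m and angle between handle's own z axis and vertical below 0.07 rad and angle between the x axis of handle and the x axis of bed_top, either way round below 0.17 rad), for 0.1 s.
At the end, for the whole second after the job is handed in: Block dropped on the pin: handle point within 8 mm across and 26 mm along the slot from the bed centre, 40 to 46.5 mm above the plate, tilt < 0.07, square within 0.17 rad; plate held down 6.2 of 8 mm or more, fingers pushing the block > 2 N; bystanders within 20 mm of their starts (all of step 2 and value of joint platen above 0.0062 m and contact force between the fingers and block above 2 N and distance of each of ink_mid, jar_mid from where it was at the start of the episode below 0.02 m); the arm keeps its last pose, push and grip.
It fails at once if a bystander is pushed away by more than 30 mm (distance of any of ink_mid, jar_mid from where it was at the start of the episode above 0.03 m).
It also fails if it takes over 56 s, if anything falls off the work surface, if the arm or the gripper's body presses on something with over 40 N, if the wrist force passes 120 N, or if a joint passes its speed limit or range.

## Working session

There is one attempt and no reset: what is moved stays moved. The work goes in short steps, Python scripts to look and compute and a tool call to move; the robot and the scene stay as the last step left them, time stands still between calls to the robot, and variables do not carry over. Pictures are saved under pics/ and viewed, about 8 in all and at most 12, crops included, and the job is handed in when it is done.

Besides the shell and the picture viewer there is one more tool, called after ">>>" by a JSON object that holds its "api" and its "payload". arm_command: Moves the arm, as the interface text tells. Its arguments: {"type":"object","properties":{"series":{"type":"array"},"jaw":{"type":"number"},"force":{"type":"number"}},"required":["series"]}

```bash
mkdir -p pics; ls; python3 - <<'E'
from station import status, snapshot, camera_params
import cv2,numpy as np
np.set_printoptions(precision=4,suppress=True)
print(status.sense())
for n in("side","top"):
    im=snapshot(n); cv2.imwrite(f"pics/{n}0.png",im[:,:,::-1]); print(n,camera_params(n))
E
```

```text
pics
{'t': 0.0, 'q': array([-1.4505,  0.5285,  1.4339, -0.    ,  1.1814, -0.1785]), 'qd': array([ 0.0002,  0.0025,  0.0001,  0.0017,  0.0006, -0.001 ]), 'tau': array([ -0.0013, -44.2359, -17.8025,  -0.0004,   0.0085,  -0.    ]), 'tcp_pos': array([ 0.1839, -0.5966,  0.2303]), 'tool_rot': array([ 0.4206,  0.5694, -0.4194,  0.5683]), 'force': array([-0.0074, -0.4592,  0.6702]), 'ft_torque': array([-0.022 , -0.0214, -0.0365]), 'finger_gap': 1.0013975055233737}
side {'fovy': 53.22261930702684, 'cx': 313.60900879659965, 'cy': 200.8996689040529, 'extrinsics': array([[-0.9851, -0.1118,  0.1305,  0.4898],
       [-0.1701,  0.5247, -0.8341,  0.6104],
       [ 0.0248, -0.8439, -0.5359,  0.4722],
       [ 0.    ,  0.    ,  0.    ,  1.    ]])}
top {'fovy': 45.347974555322146, 'cx': 324.7447025915513, 'cy': 195.22527380175995, 'extrinsics': array([[-0.016 , -0.9888,  0.1487,  0.4228],
       [-0.9998,  0.0179,  0.0112,  0.0072],
       [-0.0137, -0.1485, -0.9888,  1.1285],
       [ 0.    ,  0.    ,  0.    ,  1.    ]])}
```

View pics/top0.png

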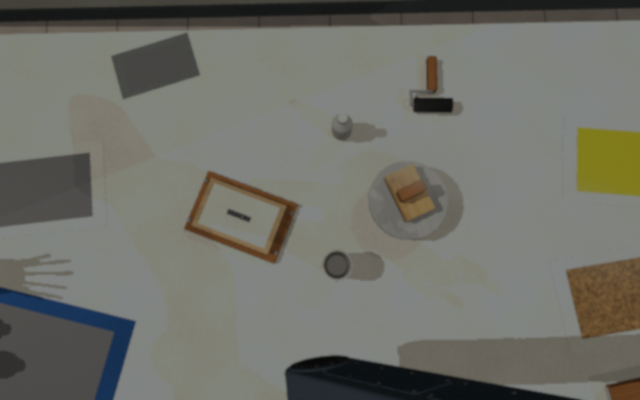

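View pics/side0.png

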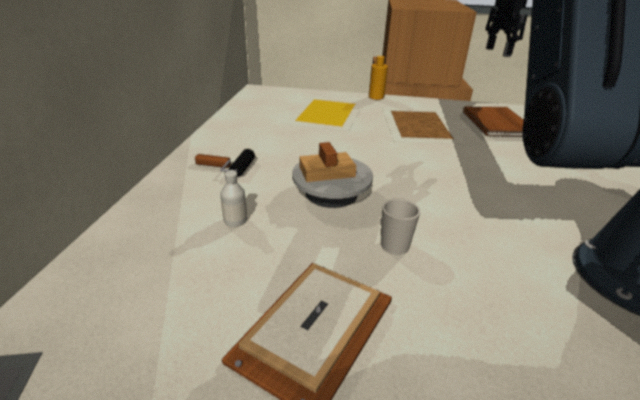

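Top view: bed about (240,215), turntable about (408,200), bottle (342,127), jar (337,264). Side view: slot about (315,315), block about (328,165). I'll zoom in on these.

```bash
python3 - <<'E'
import cv2,numpy as np
t=cv2.imread("pics/top0.png");s=cv2.imread("pics/side0.png")
def c(im,x,y,w,h,f):
    a=cv2.resize(im[y:y+h,x:x+w],(400,300),interpolation=cv2.INTER_CUBIC); return cv2.convertScaleAbs(a,alpha=f)
g=np.vstack([np.hstack([c(t,180,165,120,100*9//10,2),c(t,360,155,100,75,2)]),np.hstack([c(s,295,294,40,40*3//4,1.3),c(s,283,135,100,75,1.2)])])
cv2.imwrite("pics/z0.png",g)
E
```

```text
(no output)
```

View pics/z0.png

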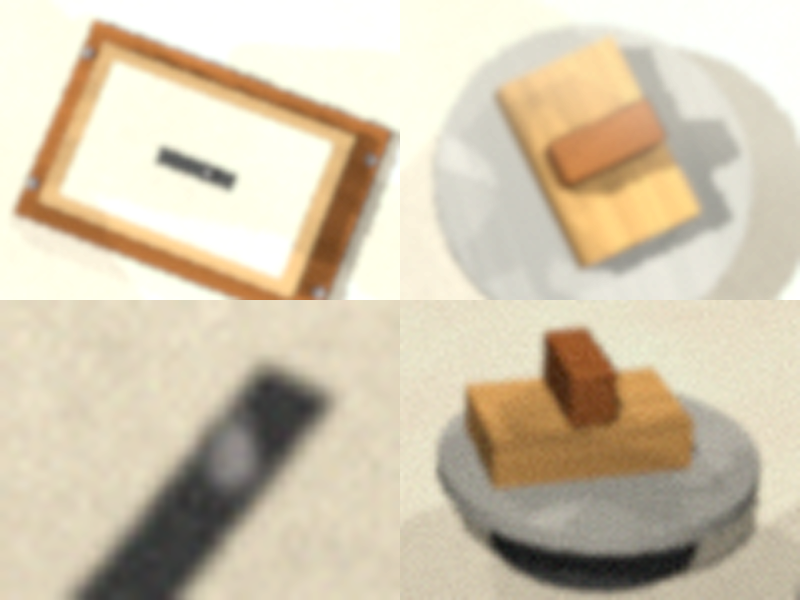

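The side zoom shows the pin in the slot as a light spot at about side pixel (318.2, 309.5), toward the slot's upper end. The block and bed outlines are clear in the top crops.

```bash
cat >h.py <<'E'
import numpy as np
from station import camera_params
from scipy.spatial.transform import Rotation as R
def ray(n,u,v,z):
    c=camera_params(n);f=200/np.tan(np.radians(c["fovy"]/2));E=c["extrinsics"]
    d=E[:3,:3]@[(u-c["cx"])/f,(v-c["cy"])/f,1];return E[:3,3]+d*(z-E[2,3])/d[2]
def proj(n,p):
    c=camera_params(n);f=200/np.tan(np.radians(c["fovy"]/2));E=c["extrinsics"]
    q=E[:3,:3].T@(np.asarray(p)-E[:3,3]);return q[:2]/q[2]*f+[c["cx"],c["cy"]]
np.set_printoptions(precision=4,suppress=True)
def crop(n,x0,y0,s,u,v,z): return ray(n,x0+(u+.5)/s-.5,y0+(v+.5)/s-.5,z)
E
python3 - <<'E'
from h import *
from station import status
def rep(name,P):
    P=np.array(P);print(name,P[:,:2].tolist() if 0 else P[:,:2].round(4),'mean',P.mean(0), 'edges',[(np.linalg.norm(P[i]-P[i-1]).round(4),np.degrees(np.arctan2(*(P[i]-P[i-1])[[1,0]])).round(1)) for i in range(len(P))])
rep('block top',[crop('top',360,155,4,u,v,.083) for u,v in[(213,38),(95,92),(183,267),(300,213)]])
rep('bar top',[crop('top',360,155,4,u,v,.115) for u,v in[(148,145),(250,100),(265,137),(163,186)]])
rep('plate',[crop('top',180,165,10/3,u,v,.032) for u,v in[(107,42),(357,137),(300,299),(40,200)]])
rep('slot top',[crop('top',180,165,10/3,u,v,.030) for u,v in[(158,155),(235,183)]])
rep('base',[crop('top',180,165,10/3,u,v,.015) for u,v in[(97,22),(392,130),(325,310),(15,212)]])
rep('wheel x',[ray('top',u,v,.055) for u,v in[(368,200),(448,200),(408,162),(408,239)]])
rep('plate side',[ray('side',u,v,.032) for u,v in[(314,264),(380,291),(313,390),(240,348)]])
rep('slot side',[ray('side',u,v,.032) for u,v in[(295+29.5,294+8),(305,327)]])
for z in(.033,.036,.039):print('pin',crop('side',295,294,10,232,155,z))
print('block side top corner',[crop('side',283,135,4,u,v,.083)[:2] for u,v in[(66,85),(257,70),(290,121),(93,142)]])
print('bar side',[crop('side',283,135,4,u,v,.115)[:2] for u,v in[(145,34),(187,30),(217,77),(170,83)]])
for n,z in(('ink',.05),('jar',.085)):print(n,ray('top',*((342,127) if n=='ink' else (337,264)),z))
s=status.sense();print(R.from_quat(s['tool_rot']).as_matrix())
E
```

```text
block top [[ 0.6464 -0.1781]
 [ 0.6171 -0.1115]
 [ 0.519  -0.1562]
 [ 0.5476 -0.2214]] mean [ 0.5825 -0.1668  0.083 ] edges [(np.float64(0.1079), np.float64(23.7)), (np.float64(0.0727), np.float64(113.8)), (np.float64(0.1078), np.float64(-155.5)), (np.float64(0.0712), np.float64(-66.3))]
bar top [[ 0.5818 -0.1352]
 [ 0.6052 -0.1907]
 [ 0.585  -0.1978]
 [ 0.5595 -0.1423]] mean [ 0.5829 -0.1665  0.115 ] edges [(np.float64(0.0234), np.float64(17.8)), (np.float64(0.0603), np.float64(-67.1)), (np.float64(0.0214), np.float64(-160.7)), (np.float64(0.061), np.float64(114.7))]
plate [[0.6349 0.2831]
 [0.5646 0.1079]
 [0.4538 0.1473]
 [0.5246 0.3274]] mean [0.5445 0.2164 0.032 ] edges [(np.float64(0.1188), np.float64(-21.9)), (np.float64(0.1888), np.float64(-111.9)), (np.float64(0.1177), np.float64(160.4)), (np.float64(0.1935), np.float64(68.5))]
slot top [[0.5548 0.2465]
 [0.5343 0.1927]] mean [0.5445 0.2196 0.03  ] edges [(np.float64(0.0575), np.float64(69.2)), (np.float64(0.0575), np.float64(-110.8))]
base [[0.6528 0.2948]
 [0.5714 0.0847]
 [0.4464 0.1321]
 [0.5181 0.3497]] mean [0.5472 0.2
[... 679 characters left out ...]
1924), np.float64(67.7)), (np.float64(0.1103), np.float64(-21.1))]
slot side [[0.534  0.1956]
 [0.5536 0.2461]] mean [0.5438 0.2209 0.032 ] edges [(np.float64(0.0541), np.float64(-111.2)), (np.float64(0.0541), np.float64(68.8))]
pin [0.5415 0.2118 0.033 ]
pin [0.5411 0.2146 0.036 ]
pin [0.5408 0.2173 0.039 ]
block side top corner [array([ 0.6474, -0.1712]), array([ 0.5459, -0.2138]), array([ 0.5223, -0.1549]), array([ 0.6204, -0.1089])]
bar side [array([ 0.6053, -0.1776]), array([ 0.5838, -0.1879]), array([ 0.5606, -0.1332]), array([ 0.5832, -0.1209])]
ink [ 0.7447 -0.0233  0.05  ]
jar [ 0.4292 -0.005   0.085 ]
[[-0.0003  0.9557  0.2944]
 [ 0.0019  0.2944 -0.9557]
 [-1.      0.0003 -0.0019]]
```

```bash
cat >>h.py <<'E'
def plan(x,y,z,psi,n):
    """rows to TCP (x,y,z) with tool z axis at world yaw psi (deg), tool x down"""
    from station import status
    s=status.sense();M=R.from_quat(s['tool_rot']).as_matrix();p0=np.array(s['tcp_pos'])
    a=np.arctan2(M[1,2],M[0,2]);da=(np.radians(psi)-a+np.pi)%(2*np.pi)-np.pi;d=(np.array([x,y,z])-p0)/n*1e3
    print('t',s['t'],'tcp',p0,'yaw',np.degrees(a).round(2),'tilt',np.degrees(np.arccos(min(1,-M[2,0]))).round(2),'F',s['force'],'gap',round(s['finger_gap'],3),'q',s['q'])
    rows=[]
    for i in range(n):
        c,w=np.cos(a+da*i/n),np.sin(a+da*i/n)
        rows.append([round(-d[2],1),round(-w*d[0]+c*d[1],1),round(c*d[0]+w*d[1],1),round(-da/n,3)])
    print(rows)
E
python3 -c "
from h import *
plan(.5825,-.165,.18,23.8,15)"
```

```text
t 0.1 tcp [ 0.1839 -0.5967  0.2304] yaw -72.88 tilt 0.11 F [-0.2547 -0.4062  0.1637] gap 0.999 q [-1.4505  0.5284  1.4338 -0.      1.1814 -0.1785]
[[np.float64(3.4), np.float64(33.9), np.float64(-19.7), np.float64(-0.112)], [np.float64(3.4), np.float64(35.9), np.float64(-15.8), np.float64(-0.112)], [np.float64(3.4), np.float64(37.4), np.float64(-11.6), np.float64(-0.112)], [np.float64(3.4), np.float64(38.5), np.float64(-7.4), np.float64(-0.112)], [np.float64(3.4), np.float64(39.1), np.float64(-3.0), np.float64(-0.112)], [np.float64(3.4), np.float64(39.1), np.float64(1.4), np.float64(-0.112)], [np.float64(3.4), np.float64(38.7), np.float64(5.8), np.float64(-0.112)], [np.float64(3.4), np.float64(37.8), np.float64(10.1), np.float64(-0.112)], [np.float64(3.4), np.float64(36.5), np.float64(14.3), np.float64(-0.112)], [np.float64(3.4), np.float64(34.6), np.float64(18.3), np.float64(-0.112)], [np.float64(3.4), np.float64(32.4), np.float64(22.1), np.float64(-0.112)], [np.float64(3.4), np.float64(29.7), np.float64(25.6), np.float64(-0.112)], [np.float64(3.4), np.float64(26.6), np.float64(28.7), np.float64(-0.112)], [np.float64(3.4), np.float64(23.2), np.float64(31.5), np.float64(-0.112)], [np.float64(3.4), np.float64(19.5), np.float64(33.9), np.float64(-0.112)]]
```

>>> {"api": "arm_command", "payload": {"series": [[[3, 34, -20, -0.11], [3, 36, -16, -0.11], [3, 37, -12, -0.11], [3, 38, -7, -0.11], [3, 39, -3, -0.11], [3, 39, 1, -0.11], [3, 39, 6, -0.11], [3, 38, 10, -0.11], [3, 36, 14, -0.11], [3, 35, 18, -0.11]]], "jaw": 100}}

```text
t: 1.1
tcp_pos: [0.4523, -0.3104, 0.2009]
tool_rot: [0.059, 0.705, -0.059, 0.704]
force: [0.4, -1.1, -0.1]
finger_gap: 1.003
```

```bash
python3 -c "
from h import *
plan(.5825,-.165,.16,23.8,6)" | sed 's/np.float64//g'
```

```text
t 1.1 tcp [ 0.4523 -0.3104  0.2009] yaw -9.6 tilt 0.03 F [ 0.3507 -1.1208 -0.0689] gap 1.003 q [-0.8052  0.4644  1.6574 -0.0001  1.0203 -0.6376]
[[(6.8), (27.5), (17.4), (-0.097)], [(6.8), (25.7), (19.9), (-0.097)], [(6.8), (23.6), (22.3), (-0.097)], [(6.8), (21.4), (24.5), (-0.097)], [(6.8), (18.9), (26.5), (-0.097)], [(6.8), (16.2), (28.2), (-0.097)]]
```

>>> {"api": "arm_command", "payload": {"series": [[[7, 27, 17, -0.097], [7, 26, 20, -0.097], [7, 24, 22, -0.097], [7, 21, 25, -0.097], [7, 19, 26, -0.097], [7, 16, 28, -0.097], [0, 0, 0, 0], [0, 0, 0, 0]]]}}

```text
t: 1.9
tcp_pos: [0.5813, -0.1667, 0.1586]
tool_rot: [-0.144, 0.693, 0.144, 0.692]
force: [-0.3, 0.5, 0.7]
finger_gap: 1.0
```

```bash
python3 - <<'E' | sed 's/np.float64//g'
from h import *
from station import snapshot
import cv2
plan(.5825,-.165,.091,23.8,4)
s=snapshot('side');t=snapshot('top')
c=lambda im,x,y:cv2.resize(im[y:y+150,x:x+200],(400,300),interpolation=3)
cv2.imwrite('pics/z1.png',np.vstack([c(s,230,60),cv2.convertScaleAbs(c(t,300,130),alpha=1.8)])[:,:,::-1])
E
```

```text
t 1.9 tcp [ 0.5813 -0.1667  0.1586] yaw 23.55 tilt 0.09 F [-0.2815  0.4959  0.661 ] gap 1.0 q [-0.4636  0.5896  1.5518 -0.0006  1.0018 -0.8743]
[[(16.9), (0.3), (0.4), (-0.001)], [(16.9), (0.3), (0.4), (-0.001)], [(16.9), (0.3), (0.4), (-0.001)], [(16.9), (0.3), (0.4), (-0.001)]]
```

View pics/z1.png

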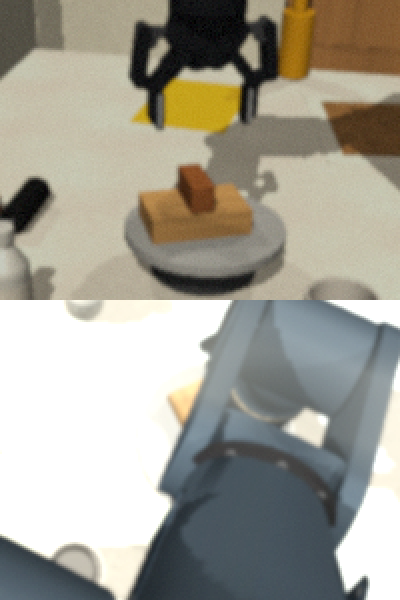

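The side crop shows the open jaws straddling the bar: fingers at columns about 155 and 248, bar at about 197. Going down to grasp.

>>> {"api": "arm_command", "payload": {"series": [[[17, 0.3, 0.5, 0], [17, 0.3, 0.5, 0], [17, 0.3, 0.4, 0], [16, 0.3, 0.4, 0], [0, 0, 0, 0]]]}}

```text
t: 2.5
tcp_pos: [0.5806, -0.1661, 0.0906]
tool_rot: [-0.142, 0.694, 0.144, 0.691]
force: [-0.4, 0.2, -1.0]
finger_gap: 1.002
```

>>> {"api": "arm_command", "payload": {"series": [[[0, 0, 0, 0], [0, 0, 0, 0], [0, 0, 0, 0], [0, 0, 0, 0], [0, 0, 0, 0], [0, 0, 0, 0], [0, 0, 0, 0], [0, 0, 0, 0]]], "jaw": 0, "force": 60}}

```text
t: 3.3
tcp_pos: [0.5836, -0.166, 0.0935]
tool_rot: [-0.145, 0.692, 0.143, 0.693]
force: [-0.9, -0.1, 5.9]
finger_gap: 0.285
```

>>> {"api": "arm_command", "payload": {"series": [[[-10, 0, 0, 0], [-20, 0, 0, 0], [-20, 0, 0, 0], [-20, 0, 0, 0], [0, 0, 0, 0], [0, 0, 0, 0], [0, 0, 0, 0]]]}}

```text
t: 4.0
tcp_pos: [0.5816, -0.165, 0.1609]
tool_rot: [-0.143, 0.693, 0.145, 0.691]
force: [-0.5, -0.1, -2.8]
finger_gap: 0.291
```

```bash
python3 - <<'E' | sed 's/np.float64//g'
from h import *
from station import snapshot
import cv2
plan(.544,.219,.16,68.5,10)
s=snapshot('side')
cv2.imwrite('pics/z2.png',cv2.resize(s[40:220,220:460],(720,540),interpolation=3)[:,:,::-1])
E
```

```text
t 4.0 tcp [ 0.5816 -0.165   0.1609] yaw 23.49 tilt 0.19 F [-0.5467 -0.0914 -2.8335] gap 0.291 q [-0.461   0.587   1.5493  0.      1.0087 -0.8711]
[[(0.1), (36.7), (11.9), (-0.079)], [(0.1), (35.7), (14.7), (-0.079)], [(0.1), (34.4), (17.5), (-0.079)], [(0.1), (32.9), (20.1), (-0.079)], [(0.1), (31.3), (22.6), (-0.079)], [(0.1), (29.4), (25.0), (-0.079)], [(0.1), (27.3), (27.2), (-0.079)], [(0.1), (25.1), (29.3), (-0.079)], [(0.1), (22.7), (31.2), (-0.079)], [(0.1), (20.2), (32.9), (-0.079)]]
```

View pics/z2.png

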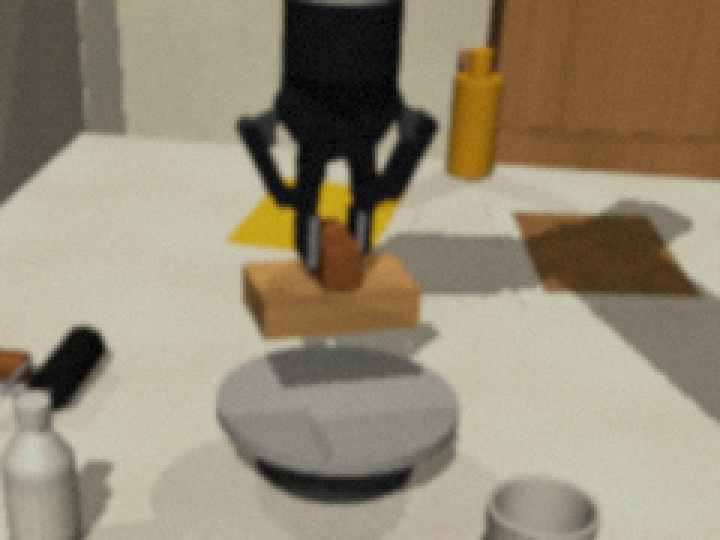

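The block is lifted, level, with the bar between the pads; the jar (crop 540,500) and bottle (40,450) are untouched. Carrying it to the bed.

>>> {"api": "arm_command", "payload": {"series": [[[0, 37, 12, -0.079], [0, 36, 15, -0.079], [0, 34, 17, -0.079], [0, 33, 20, -0.079], [0, 31, 23, -0.079], [0, 29, 25, -0.079], [0, 27, 27, -0.079], [0, 25, 29, -0.079], [0, 23, 31, -0.079], [0, 20, 33, -0.079]]]}}

```text
t: 5.05
tcp_pos: [0.5438, 0.2189, 0.1611]
tool_rot: [-0.4, 0.584, 0.401, 0.582]
force: [-0.4, -0.6, -1.4]
finger_gap: 0.291
```

>>> {"api": "arm_command", "payload": {"series": [[[0, 0, 0, 0], [20, 0, 0, 0], [20, 0, 0, 0], [20, 0, 0, 0], [0, 0, 0, 0], [0, 0, 0, 0], [0, 0, 0, 0]]]}}

```text
t: 5.75
tcp_pos: [0.5457, 0.2174, 0.103]
tool_rot: [-0.399, 0.583, 0.399, 0.584]
force: [0.3, -0.1, -2.7]
finger_gap: 0.291
```

```bash
python3 - <<'E' | sed 's/np.float64//g'
from h import *
from station import snapshot
import cv2
plan(.544,.219,.095,68.5,2)
s=snapshot('side')
cv2.imwrite('pics/side3.png',s[:,:,::-1])
cv2.imwrite('pics/z3.png',cv2.resize(s[200:400,200:440],(720,600),interpolation=3)[:,:,::-1])
E
```

```text
t 5.75 tcp [0.5457 0.2174 0.103 ] yaw 68.72 tilt 0.08 F [ 0.3064 -0.0752 -2.6661] gap 0.291 q [ 0.189   0.649   1.6367 -0.0001  0.8545 -1.0104]
[[(4.0), (1.1), (0.5), (0.002)], [(4.0), (1.1), (0.5), (0.002)]]
```

View pics/z3.png

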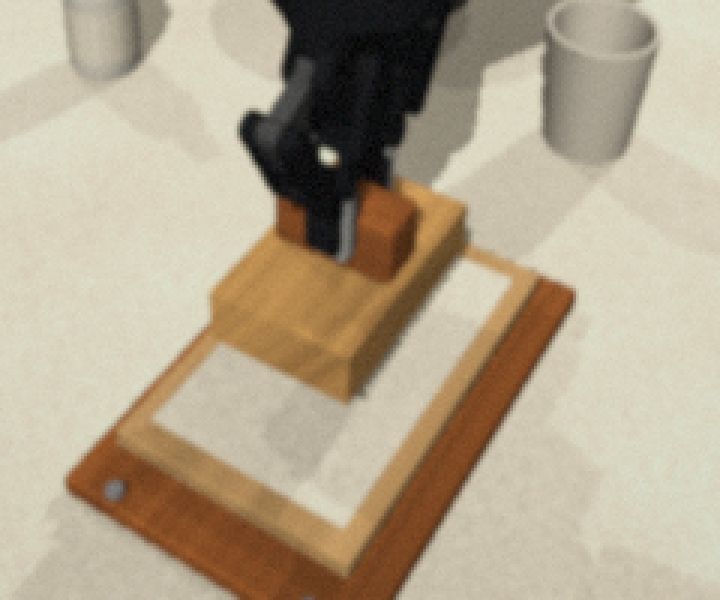

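```bash
cat >>h.py <<'E'
from scipy.optimize import least_squares
def fit(local,px,z0=None,n='side'):
    local=np.array(local);px=np.array(px)
    def P(v):
        c,s=np.cos(v[2]),np.sin(v[2]);z=v[3] if z0 is None else z0
        return [np.r_[v[0]+c*a-s*b,v[1]+s*a+c*b,z+h] for a,b,h in local]
    f=lambda v:np.ravel([proj(n,p) for p in P(v)]-px)
    r=least_squares(f,[.544,.219,np.radians(-21.5)]+([.1] if z0 is None else []));print(np.r_[r.x[:2],np.degrees(r.x[2]),r.x[3:]],'res',f(r.x).reshape(-1,2).round(1).tolist());return r.x
E
python3 - <<'E'
from h import *
px=lambda L:[((u+.5)/3-.5+200,(v+.5)/3-.5+200) for u,v in L]
print('bed');b=fit([(.06,.095,0),(-.06,.095,0),(-.06,-.095,0)],px([(116,432),(347,558),(537,272)]),.032)
print('block (z=handle)');B=[(.035,.055,-.016),(-.035,.055,-.016),(-.035,-.055,-.016),(-.035,.055,-.044),(.035,.055,-.044),(-.035,-.055,-.044),(-.03,.013,.016)]
U=px([(213,295),(350,350),(467,208),(350,402),(215,332),(467,245),(415,208)])
fit(B,U);k=fit(B,U,.110)
d=k[:2]-b[:2];c,s=np.cos(b[2]),np.sin(b[2]);print('block in bed',c*d[0]+s*d[1],-s*d[0]+c*d[1],np.degrees(k[2]-b[2]))
sl=np.array([.5438,.2209])-b[:2];print('slot mid in bed',c*sl[0]+s*sl[1],-s*sl[0]+c*sl[1])
for z in(.034,.036,.038):
    q=crop('side',295,294,10,232,155,z)[:2]-b[:2];print('pin in bed',c*q[0]+s*q[1],-s*q[0]+c*q[1])
E
```

```text
bed
[  0.5459   0.2207 -21.0476] res [[-1.0, -1.2], [0.7, 1.5], [0.3, -1.1]]
block (z=handle)
[  0.5445   0.2198 -20.4553   0.1137] res [[-0.0, -2.9], [2.1, 1.3], [1.9, -3.8], [1.4, -0.5], [0.0, 0.1], [0.3, -1.4], [-5.5, 6.6]]
[  0.5449   0.2164 -20.5176] res [[0.4, -2.9], [2.0, 1.1], [1.6, -3.4], [1.3, -0.8], [0.4, -0.0], [0.0, -1.2], [-5.7, 6.8]]
block in bed 0.0006026272325994914 -0.0043648998364707444 0.5300607324236988
slot mid in bed -0.0020606581664262763 -0.00058229107053851
pin in bed -0.0013950167391585896 -0.009052409353628027
pin in bed -0.002266786891689869 -0.0074428014309966505
pin in bed -0.0031385570442212527 -0.005833193508365312
```

```bash
python3 - <<'E'|sed 's/np.float64//g'
from h import *
px=lambda L:[((u+.5)/3-.5+200,(v+.5)/3-.5+200) for u,v in L]
B=[(.035,.055,-.016),(-.035,.055,-.016),(-.035,-.055,-.016),(-.035,.055,-.044),(.035,.055,-.044),(-.035,-.055,-.044),(-.03,-.013,.016)]
U=px([(213,295),(350,350),(467,208),(350,402),(215,332),(467,245),(415,208)])
fit(B,U);k=fit(B,U,.110)
y=np.radians(68.7);e=np.array([np.cos(y),np.sin(y)]);t=np.array([.5457,.2174])
print('handle - tcp along tool z, y:',(k[:2]-t)@e,(k[:2]-t)@[-e[1],e[0]])
p=crop('side',295,294,10,232,155,.0365)[:2];d=p-k[:2];print('pin - handle along tool z,y (mm)',1e3*d@e,1e3*d@[-e[1],e[0]])
d=np.array([.5442,.2202])-k[:2];print('slot mid - handle',1e3*d@e,1e3*d@[-e[1],e[0]])
E
```

```text
[  0.548    0.2041 -21.4958   0.0936] res [[0.6, -1.6], [-0.1, 2.2], [-0.4, -0.3], [-0.7, -0.4], [0.6, 0.6], [-1.9, 1.4], [1.7, -1.8]]
[  0.546    0.2193 -21.219 ] res [[-1.3, -1.8], [0.1, 2.8], [1.0, -1.8], [-0.6, 0.9], [-1.2, 1.1], [-0.6, 0.5], [2.6, -3.4]]
handle - tcp along tool z, y: 0.001927881670844657 0.00040493916284125805
pin - handle along tool z,y (mm) -5.817053283767784 3.032275681722333
slot mid - handle 0.13597692068542944 2.009701123861353
```

>>> {"api": "arm_command", "payload": {"series": [[[7, 1.2, -2.5, 0], [8, 1.3, -2.5, 0], [3, 0, 0, 0], [2, 0, 0, 0], [0, 0, 0, 0], [0, 0, 0, 0]]]}}

```text
t: 6.4
tcp_pos: [0.541, 0.2139, 0.0823]
tool_rot: [-0.399, 0.584, 0.399, 0.584]
force: [-0.3, -0.4, -3.2]
finger_gap: 0.291
```

>>> {"api": "arm_command", "payload": {"series": [[[2, 0, 0, 0], [2, 0, 0, 0], [0, 0, 0, 0], [0, 0, 0, 0]]]}}

```text
t: 6.8
tcp_pos: [0.5407, 0.2139, 0.0782]
tool_rot: [-0.399, 0.584, 0.399, 0.584]
force: [0.1, 0.4, -2.4]
finger_gap: 0.288
```

>>> {"api": "arm_command", "payload": {"series": [[[2, 0, 0, 0], [1, 0, 0, 0], [0, 0, 0, 0], [0, 0, 0, 0]]]}}

```text
t: 7.2
tcp_pos: [0.5407, 0.2138, 0.0753]
tool_rot: [-0.399, 0.584, 0.399, 0.584]
force: [-0.6, -0.2, -3.5]
finger_gap: 0.292
```

>>> {"api": "arm_command", "payload": {"series": [[[2, 0, 0, 0], [0, 0, 0, 0], [0, 0, 0, 0]]]}}

```text
t: 7.5
tcp_pos: [0.5407, 0.2136, 0.0733]
tool_rot: [-0.399, 0.584, 0.399, 0.583]
force: [-0.1, -0.8, -2.7]
finger_gap: 0.291
```

>>> {"api": "arm_command", "payload": {"series": [[[2, 0, 0, 0], [0, 0, 0, 0], [0, 0, 0, 0]]]}}

```text
t: 7.8
tcp_pos: [0.5405, 0.2132, 0.0712]
tool_rot: [-0.4, 0.584, 0.399, 0.583]
force: [-0.7, -4.5, -0.7]
finger_gap: 0.285
```

>>> {"api": "arm_command", "payload": {"series": [[[2, 0, 0, 0], [0, 0, 0, 0], [0, 0, 0, 0]]]}}

```text
t: 8.1
tcp_pos: [0.5405, 0.213, 0.0697]
tool_rot: [-0.4, 0.584, 0.399, 0.583]
force: [-1.9, -6.1, 2.7]
finger_gap: 0.287
```

>>> {"api": "arm_command", "payload": {"series": [[[0, 0, -1, 0], [0, 0, -1, 0], [0, 0, 0, 0], [0, 0, 0, 0]]]}}

```text
t: 8.5
tcp_pos: [0.5404, 0.2126, 0.0696]
tool_rot: [-0.399, 0.583, 0.399, 0.584]
force: [-1.5, 0.5, 3.9]
finger_gap: 0.291
```

>>> {"api": "arm_command", "payload": {"series": [[[2, 0, 0, 0], [0, 0, 0, 0], [0, 0, 0, 0]]]}}

```text
t: 8.8
tcp_pos: [0.5404, 0.2125, 0.0678]
tool_rot: [-0.399, 0.583, 0.399, 0.584]
force: [-1.7, 0.9, 4.3]
finger_gap: 0.284
```

>>> {"api": "arm_command", "payload": {"series": [[[2, 0, 0, 0], [0, 0, 0, 0], [0, 0, 0, 0]]]}}

```text
t: 9.1
tcp_pos: [0.5404, 0.2125, 0.066]
tool_rot: [-0.399, 0.583, 0.399, 0.584]
force: [-2.1, 0.5, 6.6]
finger_gap: 0.289
```

```bash
python3 - <<'E' | sed 's/np.float64//g'
from h import *
from station import snapshot
import cv2
plan(.5404,.2125,.06,68.5,2)
s=snapshot('side')
cv2.imwrite('pics/z4.png',cv2.resize(s[200:400,200:440],(720,600),interpolation=3)[:,:,::-1])
E
```

```text
t 9.1 tcp [0.5404 0.2125 0.066 ] yaw 68.75 tilt 0.08 F [-2.1402  0.4967  6.6324] gap 0.289 q [ 0.1821  0.7009  1.6718  0.0009  0.7676 -1.0185]
[[(3.0), (-0.0), (-0.0), (0.002)], [(3.0), (-0.0), (-0.0), (0.002)]]
```

View pics/z4.png

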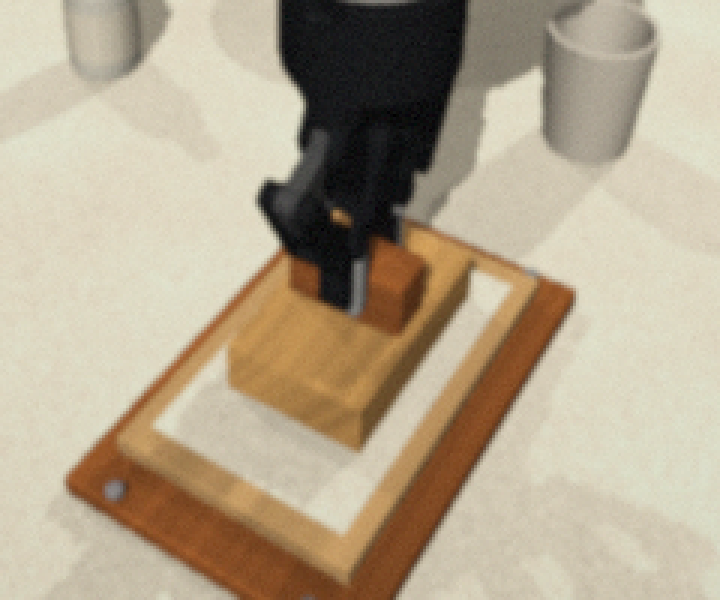

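The block lies flush on the plate and square, and the bystanders are untouched. Force against travel (about 9 N total at roughly 4 mm) matches the spring. Pressing to the stop.

>>> {"api": "arm_command", "payload": {"series": [[[1.5, 0, 0, 0], [1.5, 0, 0, 0], [0, 0, 0, 0], [0, 0, 0, 0]]]}}

```text
t: 9.55
tcp_pos: [0.5404, 0.2125, 0.0638]
tool_rot: [-0.399, 0.583, 0.399, 0.584]
force: [-3.7, 0.3, 11.8]
finger_gap: 0.292
```

>>> {"api": "arm_command", "payload": {"series": [[[1, 0, 0, 0], [1, 0, 0, 0], [0, 0, 0, 0], [0, 0, 0, 0]]]}}

```text
t: 9.95
tcp_pos: [0.5404, 0.2125, 0.0624]
tool_rot: [-0.399, 0.583, 0.399, 0.584]
force: [-4.3, -0.1, 17.0]
finger_gap: 0.29
```

>>> {"api": "arm_command", "payload": {"series": [[[0, 1, 0, 0], [0, 0.5, 0, 0], [0, 0, 0, 0], [0, 0, 0, 0]]]}}

```text
t: 10.35
tcp_pos: [0.5404, 0.2125, 0.0625]
tool_rot: [-0.4, 0.582, 0.399, 0.585]
force: [-1.3, -2.0, 14.4]
finger_gap: 0.29
```

>>> {"api": "arm_command", "payload": {"series": [[[1, 0, 0, 0], [1, 0, 0, 0], [0, 0, 0, 0], [0, 0, 0, 0]]]}}

```text
t: 10.75
tcp_pos: [0.5405, 0.2125, 0.0624]
tool_rot: [-0.4, 0.582, 0.398, 0.585]
force: [-3.9, -1.7, 27.0]
finger_gap: 0.294
```

TCP is stopped at 0.0624 while the force rose to 27 N, so the bed is on its stop (about 8 mm below first contact). One last look before handing in.

```bash
python3 - <<'E' | sed 's/np.float64//g'
from h import *
from station import snapshot
import cv2
plan(.5404,.2125,.06,68.5,1)
s=snapshot('side')
cv2.imwrite('pics/z5.png',cv2.resize(s[200:400,200:440],(720,600),interpolation=3)[:,:,::-1])
E
```

```text
t 10.75 tcp [0.5405 0.2125 0.0624] yaw 68.77 tilt 0.27 F [-3.9033 -1.729  26.9539] gap 0.294 q [ 0.1827  0.7061  1.6755 -0.001   0.7553 -1.0169]
[[(2.4), (0.1), (-0.1), (0.005)]]
```

View pics/z5.png

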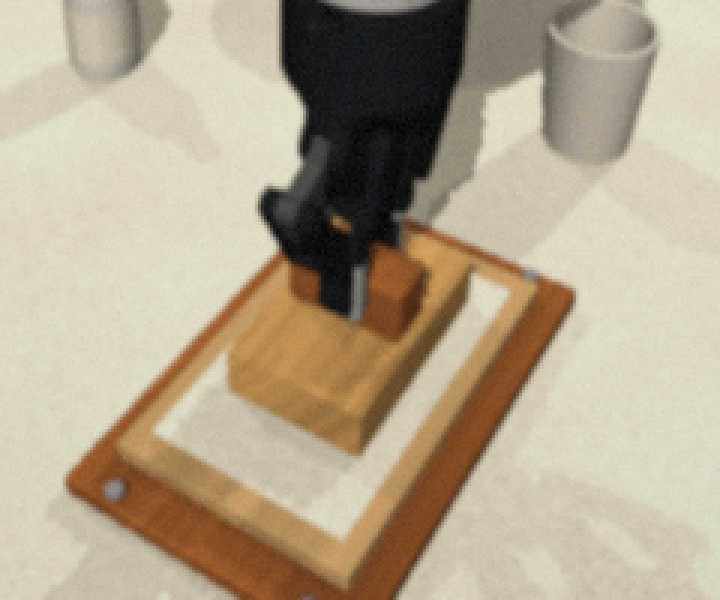

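The plate now sits lower in its base (front corner at about row 588, was 578). The block is flat and square, and the jar and bottle haven't moved.

```bash
python3 -c "
from station import ticket,status
print(ticket.sign_off()); s=status.sense(); print(s['t'],s['tcp_pos'],s['force'],s['finger_gap'])"
```

```text
the job is handed in; nothing more can be done
None
the job is handed in; nothing more can be done
```

I lifted the block off the turntable by its handle, carried it square over the bed and dropped it on the pin. I then pressed the bed down to its stop and handed the job in still gripping and pressing. It took about 10.8 s of the 56 s allowed.

I didn't slide along the slot to search. The pin was visible in the first side picture, about 6 mm from the slot's middle, so I lowered the block straight onto it. A sideways push of about 6 N on the way down called for a 2 mm correction along the slot, and then it seated.

Last checks:
- **At the stop:** the tool stayed at z = 62.4 mm while the push rose from 14 to 27 N. That is about 8 mm below first contact with the plate.
- **Block:** the last picture shows it flush and square on a visibly lowered plate. Tool tilt was 0.27°.
- **Bystanders:** the ink bottle and the jar had not visibly moved.
- **Side load:** about 4 N against the pin remained at the end.
- **Not measured:** I inferred platen travel and block seating from tool height, force and pictures. The camera estimate of the block's height in the gripper was loose (about 94 to 114 mm depending on the fit), so I relied on contact forces for height instead.
- **Not confirmed:** the sign-off gave no verdict, and no state could be read after it.

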